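Feed out the beeswax bar by three ratchet strokes

TASK

The yellow beeswax bar should stick out three notches further so that it can be sliced. Give the lever of the ratchet feeder that holds the yellow bar exactly three full strokes from above, each one all the way down and then let right back up, and leave the identical feeder with the dark wax bar alone.

Things in the scene. Friction and masses are not known exactly. Their poses are not given: they have to be found in the camera images.
- gold_pad (a point): Top centre of the red press pad (46 x 42 mm) on the lever of the green feeder holding the YELLOW wax bar. At rest 151 mm above the bench, sloping 17 deg, robot end highest. Push straight down with shut fingers: it sinks 59 mm to a rigid stop, shifting 7 mm away from the pivot; needs 3 to 12 N; springs back up by itself. Site x, seen from above, points to the pivot (92 mm off) and along the feed.
- gold_lever (a joint): Angle of that lever: 0 up at rest, 0.60 rad fully down; the pad sinks 10 mm per 0.1 rad. Each full stroke (over 0.5) pushes the toothed rack and bar one notch on; back up (below 0.1) the pawl drops behind the next tooth. Its pivot, 110 mm high, sits between green cheeks 128 mm high on a fixed channel 270 x 78 mm.
- gold_bar (a joint): Feed of the yellow beeswax bar (40 x 40 mm, lying in the channel beyond the lever's pivot, coming out of the end away from the pad), in m: -0.003 to 0 at the start. One notch is 0.020; full strokes bring it to 0.020, 0.040, 0.060, 0.080 and it stays where it is put. Stopping a stroke 10 mm of pad travel short leaves it about 4 mm short.
- dark_lever (a joint): Angle of the lever of the other feeder, to be left alone: the same green machine with the same red pad, but holding a nearly BLACK wax bar; 0 at rest. The two stand side by side, one to the left and one to the right of the robot, at least 0.2 m apart, and may be swapped.

How it is judged (in metres and radians):
On the way, in this order (a step that is already met when the one before it is completed fails the run):
1. first stroke: lever down (value of joint gold_lever above 0.5 rad), for 0.05 s.
2. lever back up (value of joint gold_lever below 0.1 rad), for 0.05 s.
3. second stroke: lever down (value of joint gold_lever above 0.5 rad), for 0.05 s.
4. lever back up (value of joint gold_lever below 0.1 rad), for 0.05 s.
5. third stroke: lever down (value of joint gold_lever above 0.5 rad), for 0.05 s.
At the end, for the whole second after the job is handed in: The yellow bar has been fed out three notches (60 mm, within 9 mm) by three strokes of its lever, the lever is back up (below 0.1 rad), and the dark feeder's lever is up (value of joint gold_bar between 0.051 and 0.069 m and value of joint each of gold_lever, dark_lever below 0.1 rad); the robot touches nothing.
It fails at once if the lever of the dark wax feeder is pressed (value of joint dark_lever above 0.1 rad).
It also fails if it takes over 38 s, if anything falls off the work surface, if the arm or the gripper's body presses on something with over 40 N, if the wrist force passes 120 N, or if a joint passes its speed limit or range.

ROBOT

A 6-joint arm with a two-finger parallel gripper is mounted at the origin on the work surface. World frame = base frame: x ahead of the robot, y to its left, z up, the work surface at z = 0. Lengths are in mm, angles in rad, forces in N, time in s.
With the tool pointing down it reaches from about 275 to 750 mm from the base axis. Payload 10.2 kg.
Tool frame: the origin (TCP) lies between the finger pads; the fingertips stand manip.finger_overhang ahead of it and the grasp point (between the pads) lies 2 mm behind it (manip.finger_overhang is the distance from the TCP to the fingertips, in mm); z points along the fingers, y is the line along which they close (so a half turn about z gives the same grasp; the last joint's range is limited). The gripper opens to 85 mm and grips with 20 to 120 N. Pads are 22 mm wide; open, the fingers measure 114 mm over their backs; the gripper's body (76 mm by 85 mm) begins 54 mm behind the grasp point. The pads swing forward as they close: fully open they stand 13 mm farther back than shut.
Start: joints at [0.954, 0.313, 1.498, -0, 1.331, -0.223], TCP at [201.456, 484.816, 248.294] pointing down, gripper open.
Joint ranges: [-2.94, 2.94], [-0.97, 2.17], [0.19, 2.56], [-1.23, 4.37], [0.02, 3.11], [-2.88, 2.88]. Speed limits (rad/s): [2.39, 2.39, 3.01, 3.14, 3.14, 3.14].

INTERFACE

Orientations are given as a unit quaternion [x, y, z, w].
In Python, from cell import manip, eyes gives the robot as it stands.
- The arm moves only by the shell command python3 -m pendant 'ROWS' [OPENING] [FORCE]. ROWS is a JSON object of lists of equal length, an entry for each row: "travel": the shift along the tool's x, y, z in m, a list of three; "turn": the turn, a rotation vector about the tool's x, y, z in rad, a list of three. In form: {"travel": [[dx, dy, dz], ...], "turn": [[rx, ry, rz], ...]}. A call has 1 to 5 rows; each row shifts and turns the commanded pose from where the row before left it, along the tool's axes as they then stand; what a row does not reach is not made up. A row lasts 1/12 s, in which the tool goes at most 41.7 mm and 7.16 degrees, less where a joint would pass 70% of its speed; a pose out of reach is approached as far as the arm can. A call with a gripper value outside its range is refused whole. OPENING is the finger opening in m, from 0 to 0.0854, set as the call begins (- or left out, the last holds). The fingers move at their own pace and stop on an object; FORCE is the grip in N (left out, the last holds). Time passes only in rows, so rows that do not move let the fingers close. It gives the time, the measured TCP pose, the force, the opening and the grip force at its end, in the units of the state.
- manip.sense(): the state, without advancing time (a new reading comes with each control period).
- eyes.grab_frame(name): name is "side" or "top"; returns a dict with "color" (480x640x3 uint8, blue, green, red), "range_z" (480x640 float32, mm along the optical axis (not along the pixel's ray), 0 where there is no reading), "vertical_fov" (degrees; the focal length in pixels is half the picture's height over the tangent of half this angle, whatever the lens; pixels are square), "cx", "cy" (the principal point, pixels), "k1" (the pictures are not rectified: a ray, as slopes to the right and down, at radius r is drawn at 1 + k1 r^2 times it, then the intrinsics apply), "R" (3x3) and "t" (3): a world point X has camera coordinates R X + t. Camera axes: x right, y down, z forward; pixel columns grow to the right and rows downward; lengths in mm; the calibration is good to about 2 mm. A picture is of the moment at which its call begins.
- manip.finish_job(): hands the job in; it is judged then, once.
Trained networks look in the newest picture that a camera, given by its name, has taken for a name from the list of things; names that differ only in an ending like _2 or _b are one class to them, and where a whole thing is asked for, a point or a joint stands for the part that bears it (a point fixed in the world has none). Each returns a list of dicts, best first, with "confidence" (0 to 1); they miss things now and then, are a little off and sometimes report something else, mostly with a low value. They report only what shows in the picture. A call takes as long as a camera call.
- eyes.spot_in(query, camera): "extent" ([centre column, centre row, width, height] in pixels, round what is visible of it).
- eyes.tip_of(query, camera): "uv" ([column, row] in pixels: a listed point, or the origin of a listed thing).
The state is a dict: "t": time; "qpos": joint angles; "dq": joint speeds; "joint_efforts": joint torques, N m; "tool_pos": TCP position; "tcp_rot": TCP orientation; "ft_force": force on the tool from outside, world axes, zero at the start; "moment": the same for the moment, N m; "opening": finger opening in mm; "finger_force": force on a finger pad.
Only numpy, scipy, OpenCV 4.12 (cv2) and the standard library are available. Lean on these libraries where they do the work, as an engineer would, in place of code of your own. Each camera call takes 0.05 s, during which the arm holds its last target. There are 200 camera calls.

## Working session

There is one attempt and no reset: what is moved stays moved. The work goes in short steps, Python scripts to look and compute and a shell command to move; the robot and the scene stay as the last step left them, time stands still between calls to the robot, and variables do not carry over. Pictures are saved under pics/ and viewed, at most 10 in all, crops included, and the job is handed in when it is done.

```bash
mkdir -p pics; cat > h.py <<'E'
import numpy as np, cv2
from cell import manip, eyes
def ray(f,uv):
    fl=240/np.tan(np.radians(f["vertical_fov"])/2)
    K=np.array([[fl,0,f["cx"]],[0,fl,f["cy"]],[0,0,1.]])
    p=cv2.undistortPoints(np.array([[uv]],float),K,np.array([f["k1"],0,0,0.]))[0,0]
    return np.array([p[0],p[1],1])
def world(f,uv,z=None):
    R,t=np.array(f["R"]),np.array(f["t"]); d=ray(f,uv)
    if z is None:
        u,v=int(round(uv[0])),int(round(uv[1])); w=f["range_z"][max(v-2,0):v+3,max(u-2,0):u+3]; s=np.median(w[w>0])
    else:
        o=-R.T@t; dd=R.T@d; s=(z-o[2])/dd[2]
    return R.T@(d*s-t)
E
python3 - <<'E'
from h import *
fs={}
for c in ("top","side"):
    f=eyes.grab_frame(c); cv2.imwrite(f"pics/{c}0.png",f["color"])
    for q in ("gold_pad","gold_lever","gold_bar","dark_lever"):
        for fn,k in ((eyes.tip_of,"uv"),(eyes.spot_in,"extent")):
            if fn is eyes.tip_of and q!="gold_pad": continue
            for r in fn(q,c)[:3]:
                uv=r[k][:2]
                print(c,q,k,round(r["confidence"],2),np.round(r[k]),np.round(world(f,uv)), np.round(world(f,uv,151)))
s=manip.sense(); print(s, manip.finger_overhang)
E
```

```text
top gold_pad uv 0.64 [226. 268.] [507. 164. 151.] [507. 164. 151.]
top gold_pad extent 0.6 [227. 246.  30.  80.] [545. 166. 130.] [543. 161. 151.]
top gold_lever extent 0.73 [224. 246.  31.  78.] [546. 172. 129.] [544. 167. 151.]
top gold_bar extent 0.7 [245. 199.  27. 126.] [644. 153.  46.] [624. 133. 151.]
top dark_lever extent 0.63 [417. 234.  27.  78.] [ 565. -161.  131.] [ 563. -158.  151.]
side gold_pad uv 0.64 [293. 165.] [512. 170. 150.] [513. 168. 151.]
side gold_pad extent 0.6 [320. 185.  89.  61.] [557. 159. 119.] [556.  97. 151.]
side gold_lever extent 0.6 [321. 191.  90.  67.] [559. 358.   1.] [557.  76. 151.]
side gold_bar extent 0.93 [380. 227. 150.  34.] [656. 138.  48.] [635. -29. 151.]
side dark_lever extent 0.95 [339. 314. 128.  85.] [581. -29.   1.] [ 573. -205.  151.]
{'t': 0.6, 'qpos': array([ 9.53637970e-01,  3.12873281e-01,  1.49774866e+00, -1.00176994e-05,
        1.33094406e+00, -2.23383634e-01]), 'dq': array([ 1.98429496e-03,  1.38975226e-03,  7.29272798e-04, -4.03908583e-06,
        1.19339370e-03, -2.52505195e-03]), 'joint_efforts': array([-8.86410980e-04, -4.12036908e+01, -2.59831792e+01, -2.07344397e-04,
        6.72997849e-04,  3.93160406e-06]), 'tool_pos': array([201.43569955, 484.81779226, 248.2895156 ]), 'tcp_rot': array([1.95616613e-01, 9.80680448e-01, 1.01810000e-05, 9.87910100e-06]), 'ft_force': array([-0.41523968,  0.51959483, -0.28107482]), 'moment': array([ 0.00213947, -0.02501647, -0.01597638]), 'finger_force': 0.0, 'opening': 85.45668163625493} 17.0
```

View pics/top0.png

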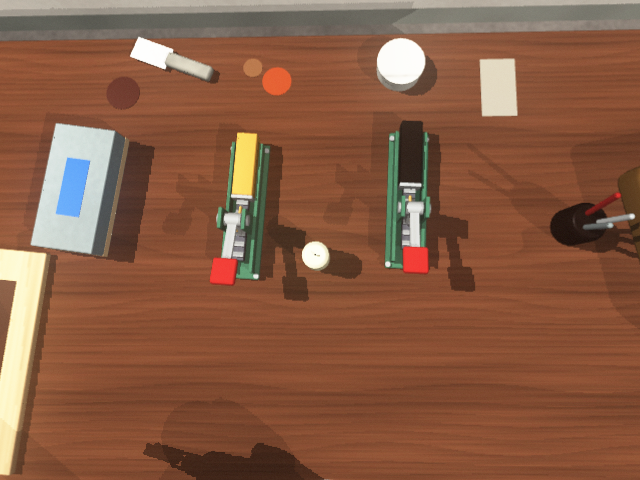

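```bash
python3 - <<'E'
from h import *
from scipy.spatial.transform import Rotation as Ro
f=eyes.grab_frame("top"); c=f["color"].astype(int)
m=((c[...,2]>1.8*c[...,1])&(c[...,2]>1.8*c[...,0])&(c[...,2]>80)).astype(np.uint8)
n,l,st,ce=cv2.connectedComponentsWithStats(m)
for i in range(1,n):
    if st[i,4]>150:
        vs,us=np.where(l==i); P=np.array([world(f,(u,v)) for u,v in zip(us,vs)])
        print(st[i],ce[i].round(1),np.round(np.median(P,0),1),np.round(world(f,ce[i]),1))
s=manip.sense(); print(Ro.from_quat(s["tcp_rot"]).as_matrix().round(3))
E
```

```text
[262  67  30  29 700] [276.5  80.9] [898.   99.4   1.1] [898.1  98.7   1.4]
[106  77  33  32 717] [122.9  91.8] [880.8 418.    0.9] [879.6 418.1   0.9]
[585 192  37  23 271] [604.4 202.4] [ 612.4 -465.3  146.9] [ 612.1 -464.5  159.6]
[402 246  28  29 726] [415.7 260.2] [ 518.7 -154.6  151.6] [ 518.4 -154.4  152.9]
[209 256  29  30 710] [223.2 271.3] [501.4 167.8 150.9] [501.  167.2 152. ]
[[-0.923  0.384  0.   ]
 [ 0.384  0.923  0.   ]
 [-0.     0.    -1.   ]]
```

The top view shows the yellow bar on the left feeder, with its red pad at (223, 271). The dark feeder's pad is at (416, 260). A candle stands between them at (316, 255), clear of the path. The yellow pad measures about (501, 168, 151) mm. I'll shut the fingers and move over it.

```bash
python3 -m pendant '{"travel":[[-0.033,-0.015,0],[-0.033,-0.015,0],[-0.033,-0.015,0],[-0.033,-0.015,0],[-0.033,-0.015,0]],"turn":[[0,0,0],[0,0,0],[0,0,0],[0,0,0],[0,0,0]]}' 0 40
python3 -m pendant '{"travel":[[-0.033,-0.015,0],[-0.033,-0.015,0],[-0.033,-0.015,0],[-0.033,-0.015,0],[-0.033,-0.015,0]],"turn":[[0,0,0],[0,0,0],[0,0,0],[0,0,0],[0,0,0]]}'
python3 -m pendant '{"travel":[[-0.033,-0.015,0],[-0.033,-0.014,0],[0,0,0],[0,0,0],[0,0,0]],"turn":[[0,0,0],[0,0,0],[0,0,-0.1],[0,0,-0.1],[0,0,-0.09]]}'
python3 - <<'E'
from h import *
from scipy.spatial.transform import Rotation as Ro
s=manip.sense();M=Ro.from_quat(s["tcp_rot"]).as_matrix();print(s["tool_pos"],M.round(3),s["opening"])
f=eyes.grab_frame("side"); cv2.imwrite("pics/side1.png",f["color"])
for r in eyes.tip_of("gold_pad","side")[:1]: print(r,world(f,r["uv"]))
print((M.T@(np.array([498,168,190])-s["tool_pos"])).round(1))
E
```

```text
t: 1.07
tool_pos: [325.9, 350.9, 248.4]
tcp_rot: [0.195, 0.981, 0.0, 0.0]
ft_force: [0.2, 0.2, 0.7]
opening: 25.4
finger_force: 0.0
t: 1.48
tool_pos: [449.6, 218.1, 248.5]
tcp_rot: [0.196, 0.981, 0.0, 0.0]
ft_force: [0.1, -0.0, -0.0]
opening: -0.0
finger_force: 0.0
t: 1.9
tool_pos: [498.8, 167.0, 248.1]
tcp_rot: [0.05, 0.999, -0.0, -0.0]
ft_force: [-1.1, -0.2, -0.3]
opening: 0.1
finger_force: 0.0
[498.80150636 166.96838174 248.09587144] [[-0.995  0.1   -0.   ]
 [ 0.1    0.995 -0.   ]
 [ 0.    -0.    -1.   ]] 0.07040596408308734
{'uv': [290.0, 167.8], 'confidence': 0.7} [508.31129967 158.24882948 151.04222194]
[ 0.9  0.9 58.1]
```

View pics/side1.png

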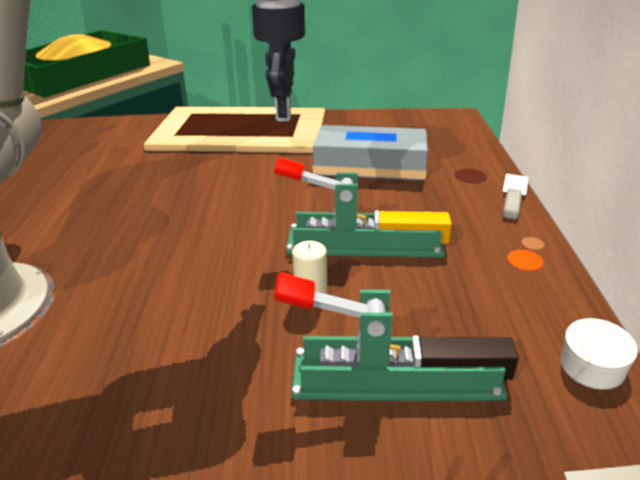

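The side view shows the shut fingertips at (283, 118), right above the yellow feeder's pad at (289, 168). The lever is up and nothing is in the way. I'll start the first stroke slowly and watch the force.

```bash
python3 -m pendant '{"travel":[[0.001,0.001,0.030],[0,0,0.030],[0,0,0.010],[0,0,0.010],[0,0,0.010]],"turn":[[0,0,0],[0,0,0],[0,0,0],[0,0,0],[0,0,0]]}'
python3 -m pendant '{"travel":[[0,0,0.010],[0,0,0.010],[0,0,0.010],[0,0,0.005],[0,0,0]],"turn":[[0,0,0],[0,0,0],[0,0,0],[0,0,0],[0,0,0]]}'
python3 -m pendant '{"travel":[[0,0,0.003],[0,0,0.002],[0,0,0]],"turn":[[0,0,0],[0,0,0],[0,0,0]]}'
```

```text
t: 2.42
tool_pos: [498.1, 168.8, 159.0]
tcp_rot: [0.052, 0.999, 0.0, 0.001]
ft_force: [-4.2, 0.1, 9.4]
opening: -0.1
finger_force: 4.4
t: 2.83
tool_pos: [497.7, 169.0, 123.7]
tcp_rot: [0.052, 0.999, 0.0, 0.0]
ft_force: [-5.3, 0.6, 6.2]
opening: -0.4
finger_force: 3.6
t: 3.08
tool_pos: [497.9, 169.0, 119.5]
tcp_rot: [0.052, 0.999, 0.0, 0.001]
ft_force: [-4.2, 1.2, 7.6]
opening: -0.1
finger_force: 4.2
```

Tip at about 102 mm with 7.6 N, so it hasn't reached the stop yet. I'll continue in small steps.

```bash
for i in 1; do :; done
python3 -m pendant '{"travel":[[0,0,0.002],[0,0,0.002],[0,0,0]],"turn":[[0,0,0],[0,0,0],[0,0,0]]}'
python3 -m pendant '{"travel":[[0,0,0.002],[0,0,0]],"turn":[[0,0,0],[0,0,0]]}'
python3 -m pendant '{"travel":[[0,0,0.001],[0,0,0]],"turn":[[0,0,0],[0,0,0]]}'
```

```text
t: 3.33
tool_pos: [498.3, 168.9, 115.6]
tcp_rot: [0.052, 0.999, 0.0, 0.001]
ft_force: [-3.8, 1.3, 7.6]
opening: -0.1
finger_force: 4.3
t: 3.5
tool_pos: [498.4, 168.9, 113.8]
tcp_rot: [0.052, 0.999, 0.0, 0.001]
ft_force: [-2.3, -0.2, 7.8]
opening: 0.0
finger_force: 4.4
t: 3.67
tool_pos: [498.6, 168.9, 113.0]
tcp_rot: [0.052, 0.999, 0.0, 0.002]
ft_force: [-3.0, -0.9, 8.7]
opening: -0.2
finger_force: 4.4
```

```bash
python3 -m pendant '{"travel":[[0,0,0.002],[0,0,0]],"turn":[[0,0,0],[0,0,0]]}'
python3 -m pendant '{"travel":[[0,0,0.001],[0,0,0]],"turn":[[0,0,0],[0,0,0]]}'
python3 - <<'E'
from h import *
f=eyes.grab_frame("side"); cv2.imwrite("pics/side2.png",cv2.resize(f["color"][130:280,250:480],None,fx=3,fy=3))
E
```

```text
t: 3.83
tool_pos: [498.8, 168.9, 111.2]
tcp_rot: [0.052, 0.999, 0.0, 0.002]
ft_force: [-1.7, -1.0, 8.9]
opening: 0.2
finger_force: 4.5
t: 4.0
tool_pos: [498.9, 168.9, 110.9]
tcp_rot: [0.052, 0.999, 0.0, 0.002]
ft_force: [-4.7, -2.2, 15.1]
opening: 0.1
finger_force: 8.3
```

View pics/side2.png

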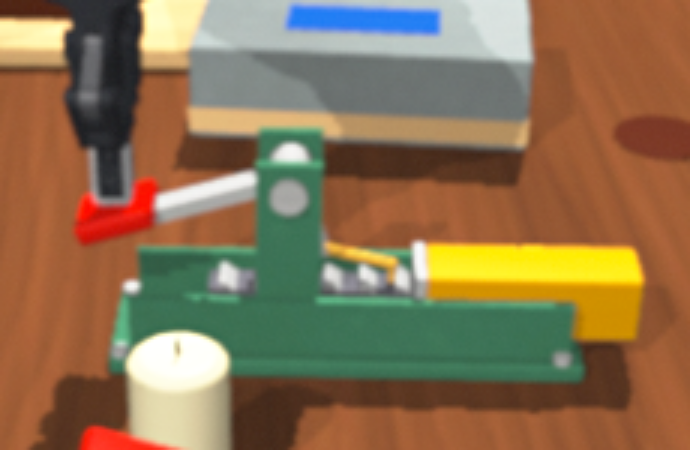

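The crop shows the yellow lever pushed down, sloping away from the pivot (about (115, 205) in the crop), and the bar fed out. The force has started to rise at the stop. I'll press 2 mm more to confirm it, then lift 75 mm.

```bash
python3 -m pendant '{"travel":[[0,0,0.001],[0,0,0.001],[0,0,0]],"turn":[[0,0,0],[0,0,0],[0,0,0]]}'
python3 -m pendant '{"travel":[[0,0,-0.015],[0,0,-0.020],[0,0,-0.020],[0,0,-0.020],[0,0,0]],"turn":[[0,0,0],[0,0,0],[0,0,0],[0,0,0],[0,0,0]]}'
python3 - <<'E'
from h import *
f=eyes.grab_frame("side"); cv2.imwrite("pics/side3.png",cv2.resize(f["color"][130:280,250:480],None,fx=3,fy=3))
E
```

```text
t: 4.3
tool_pos: [499.0, 169.0, 110.5]
tcp_rot: [0.052, 0.999, 0.0, 0.003]
ft_force: [-12.2, -1.2, 31.9]
opening: 0.0
finger_force: 16.9
t: 4.72
tool_pos: [499.7, 169.0, 185.9]
tcp_rot: [0.052, 0.999, 0.001, 0.004]
ft_force: [-0.2, 0.3, 1.1]
opening: 0.1
finger_force: 0.0
```

View pics/side3.png

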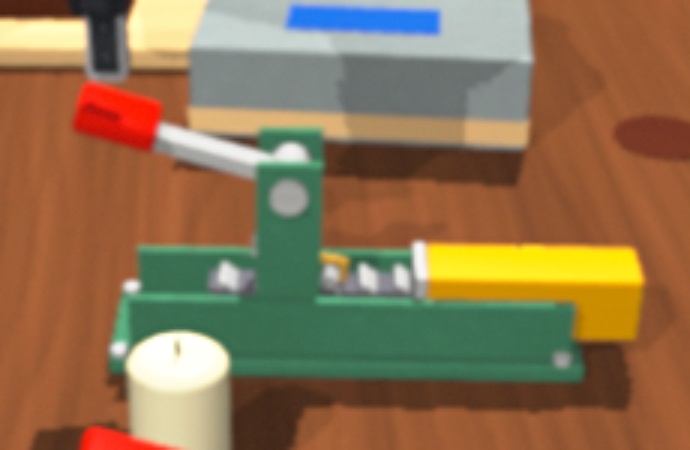

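The lever is fully back up and the bar has stayed at its new notch, with the pawl behind the next tooth. Next is stroke two.

```bash
python3 -m pendant '{"travel":[[0,0,0.015],[0,0,0.018],[0,0,0.018],[0,0,0.015],[0,0,0.007]],"turn":[[0,0,0],[0,0,0],[0,0,0],[0,0,0],[0,0,0]]}'
python3 -m pendant '{"travel":[[0,0,0.001],[0,0,0.001],[0,0,0]],"turn":[[0,0,0],[0,0,0],[0,0,0]]}'
```

```text
t: 5.18
tool_pos: [498.3, 168.9, 109.3]
tcp_rot: [0.052, 0.999, 0.0, 0.001]
ft_force: [-28.5, -4.3, 82.2]
opening: -0.2
finger_force: 43.7
t: 5.43
tool_pos: [498.1, 168.9, 110.0]
tcp_rot: [0.052, 0.999, 0.0, 0.001]
ft_force: [-15.8, -2.2, 40.0]
opening: -0.2
finger_force: 22.0
```

Stroke two is fully down, but it hit the stop harder than I want (82 N peak). I'll ease off on the third.

```bash
python3 -m pendant '{"travel":[[0,0,-0.015],[0,0,-0.020],[0,0,-0.020],[0,0,-0.020],[0,0,0]],"turn":[[0,0,0],[0,0,0],[0,0,0],[0,0,0],[0,0,0]]}'
python3 -m pendant '{"travel":[[0,0,0],[0,0,0]],"turn":[[0,0,0],[0,0,0]]}'
python3 - <<'E'
from h import *
f=eyes.grab_frame("side"); cv2.imwrite("pics/side4.png",cv2.resize(f["color"][130:280,250:480],None,fx=3,fy=3))
E
```

```text
t: 5.85
tool_pos: [499.1, 168.9, 184.5]
tcp_rot: [0.052, 0.999, 0.0, 0.003]
ft_force: [0.0, 1.0, 1.1]
opening: -0.2
finger_force: 0.0
t: 6.02
tool_pos: [497.2, 168.6, 180.2]
tcp_rot: [0.052, 0.999, -0.0, -0.001]
ft_force: [-0.3, 0.3, 0.1]
opening: 0.1
finger_force: 0.0
```

View pics/side4.png

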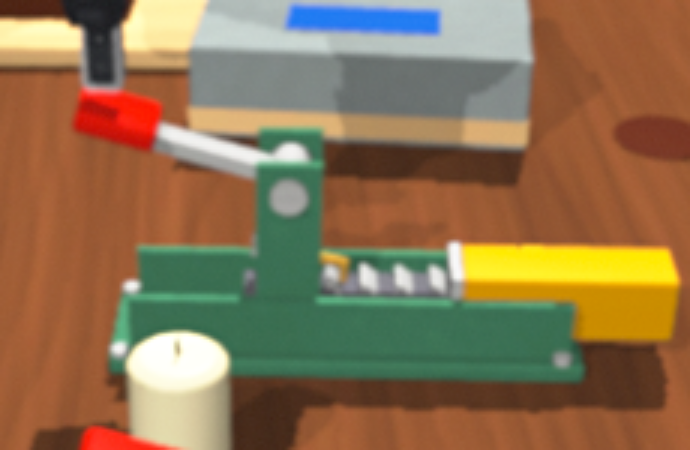

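The bar is one notch further out (end at x≈675 in the crop, was 640), and the lever is up again. The TCP has settled at 180 mm, about 70 mm above the stop. Third stroke, gently.

```bash
python3 -m pendant '{"travel":[[0,0,0.012],[0,0,0.014],[0,0,0.014],[0,0,0.012],[0,0,0.008]],"turn":[[0,0,0],[0,0,0],[0,0,0],[0,0,0],[0,0,0]]}'
python3 -m pendant '{"travel":[[0,0,0.003],[0,0,0.003],[0,0,0.002],[0,0,0]],"turn":[[0,0,0],[0,0,0],[0,0,0],[0,0,0]]}'
python3 -m pendant '{"travel":[[0,0,0.002],[0,0,0]],"turn":[[0,0,0],[0,0,0]]}'
```

```text
t: 6.48
tool_pos: [496.4, 168.8, 119.8]
tcp_rot: [0.052, 0.999, -0.0, -0.002]
ft_force: [-3.5, 0.6, 9.5]
opening: -0.0
finger_force: 4.9
t: 6.82
tool_pos: [497.1, 168.8, 112.6]
tcp_rot: [0.052, 0.999, -0.0, -0.001]
ft_force: [-3.5, -0.1, 7.8]
opening: 0.1
finger_force: 4.1
t: 6.98
tool_pos: [497.4, 168.7, 110.9]
tcp_rot: [0.052, 0.999, -0.0, -0.0]
ft_force: [-1.5, -0.2, 8.2]
opening: -0.1
finger_force: 4.3
```

```bash
python3 -m pendant '{"travel":[[0,0,0.001],[0,0,0.001],[0,0,0.001],[0,0,0]],"turn":[[0,0,0],[0,0,0],[0,0,0],[0,0,0]]}'
python3 -m pendant '{"travel":[[0,0,0],[0,0,0]],"turn":[[0,0,0],[0,0,0]]}'
```

```text
t: 7.32
tool_pos: [497.6, 168.8, 110.2]
tcp_rot: [0.052, 0.999, -0.0, 0.0]
ft_force: [-10.5, -1.9, 28.9]
opening: -0.1
finger_force: 15.2
t: 7.48
tool_pos: [497.6, 168.8, 110.2]
tcp_rot: [0.052, 0.999, -0.0, 0.0]
ft_force: [-10.9, -1.6, 28.8]
opening: -0.1
finger_force: 15.2
```

The lever is at the stop with a steady 29 N. I'll lift well clear and check.

```bash
python3 -m pendant '{"travel":[[0,0,-0.015],[0,0,-0.025],[0,0,-0.030],[0,0,-0.030],[0,0,-0.020]],"turn":[[0,0,0],[0,0,0],[0,0,0],[0,0,0],[0,0,0]]}'
python3 -m pendant '{"travel":[[0,0,0],[0,0,0],[0,0,0],[0,0,0]],"turn":[[0,0,0],[0,0,0],[0,0,0],[0,0,0]]}'
python3 - <<'E'
from h import *
f=eyes.grab_frame("side"); cv2.imwrite("pics/side5.png",f["color"])
E
```

```text
t: 7.9
tool_pos: [497.7, 168.7, 229.9]
tcp_rot: [0.052, 0.999, 0.0, 0.0]
ft_force: [0.1, 0.3, -0.1]
opening: 0.1
finger_force: 0.0
t: 8.23
tool_pos: [497.0, 168.6, 226.6]
tcp_rot: [0.052, 0.999, -0.0, -0.002]
ft_force: [0.5, 0.6, 0.5]
opening: -0.3
finger_force: 0.0
```

View pics/side5.png

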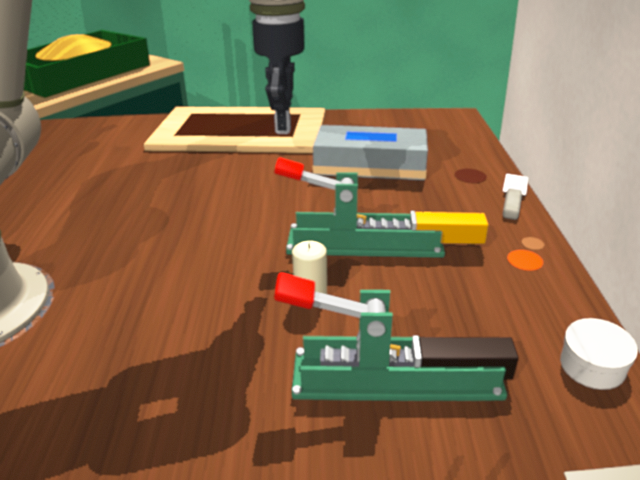

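The yellow bar's end has moved from column 450 to 487, about three notches of 12 px. Both levers are up, the dark feeder is unchanged, and the gripper is clear.

```bash
python3 -c "
from cell import manip
print(manip.finish_job())"
```

```text
the job is handed in; nothing more can be done
None
```

I gave the yellow bar's lever three full strokes, which fed the bar out about three notches (judged from the side camera); both levers are up, the dark feeder was not touched, and the job is handed in.

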